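# Hang the magenta S-hook in the magenta tag plate

## Robot

A 7-joint arm with a two-finger parallel gripper is mounted at the origin on the work surface. World frame = base frame: x ahead of the robot, y to its left, z up, the work surface at z = 0. Lengths are in m, angles in rad, forces in N, time in s.
With the tool pointing down it reaches from about 0.425 to 0.925 m from the base axis. Payload 6.8 kg.
Tool frame: the origin (TCP) lies midway between the tips of the shut fingers; the grasp point (between the pads) lies 19 mm behind it; x points along the fingers, y is the direction in which the jaws open and shut, and the axes are right-handed (so a half turn about x gives the same grasp; the last joint's range is limited). The gripper opens to 88 mm and grips with 3 to 60 N. Pads are 20 mm wide; open, the fingers measure 115 mm over their backs; the gripper's body (75 mm by 178 mm) begins 61 mm behind the grasp point.
Start: joints at [-1.228, 0.477, 0.022, 1.555, -0.011, 1.109, -0.083], TCP at [0.294, 0.608, 0.196] pointing down, gripper open.
Joint ranges: [-2.96, 2.96], [-0.34, 2.1], [-1.41, 1.46], [0.24, 2.44], [-1.37, 4.51], [0.17, 1.92], [-2.96, 2.96]. Speed limits (rad/s): [2.39, 2.39, 3.14, 3.14, 3.14, 3.14, 3.14].

## Interface

Orientations are given as a rotation vector (axis times angle).
In Python, from cell import * gives the robot as it stands.
- The arm moves only by the tool carry_out, never from a script. Its argument "rows" is a list that holds one entry, the list of rows, each a list of 7 numbers: the shift along the world's x, y, z in cm, then the turn, a rotation vector about the world's x, y, z in degrees, then the finger opening in cm, from 0 to 8.78. A call has 1 to 12 rows; each row is the pose to reach, as a shift and turn from the pose commanded when the call began; what a row does not reach only later rows make up. A row lasts 1/8 s, in which the tool goes at most 62.5 mm and 10.7 degrees, less where a joint would pass 70% of its speed; a pose out of reach is approached as far as the arm can. A call with a gripper value outside its range is refused whole. The fingers move at their own pace and stop on an object; the grip force is fixed at half the most. Time passes only in rows, so rows that repeat a pose let the fingers close. It gives the time, the measured TCP pose, the force and the opening at its end, in the units of the state.
- state(): the state, without advancing time (a new reading comes with each control period).
- camera(name): name is "scene" or "top" or "wrist"; returns the picture (400x640x3 uint8, red, green, blue); there is no depth.
- calibration(name): a dict with "mtx" (3x3 intrinsics, pixels), "k1" (the pictures are not rectified: a ray, as slopes to the right and down, at radius r is drawn at 1 + k1 r^2 times it, then the intrinsics apply), "rvec" (rotation vector, rad) and "tvec" (3), from world to camera coordinates, as OpenCV has them. Camera axes: x right, y down, z forward; pixel columns grow to the right and rows downward; lengths in m; the calibration is good to about 2 mm. A picture is of the moment at which its call begins: read the wrist's pose just before it. calibration takes no time and is no camera call; for the wrist camera it gives the pose at the moment of the call.
- finish_job(): hands the job in, once; it reports no verdict.
Trained networks look in the newest picture that a camera, given by its name, has taken for a name from the list of things; names that differ only in an ending like _2 or _b are one class to them, and where a whole thing is asked for, a point or a joint stands for the part that bears it (a point fixed in the world has none). Each returns a list of dicts, best first, with "confidence" (0 to 1); they miss things now and then, are a little off and sometimes report something else, mostly with a low value. They report only what shows in the picture. A call takes as long as a camera call. They do not tell look-alikes from the thing itself.
- find_in(camera, label): "bbox" ([left, top, width, height] in pixels, round what is visible of it).
- place_of(camera, label): "at" ([column, row] in pixels: a listed point, or the origin of a listed thing).
The state is a dict: "time": time; "joint_pos": joint angles; "joint_vel": joint speeds; "joint_efforts": joint torques, N m; "position": TCP position; "tcp_rot": TCP orientation; "ft_force": force on the tool from outside, world axes, zero at the start; "wrist_torque": the same for the moment, N m; "width": opening from 0.0 (shut) to 1.0 (fully open).
Only numpy, scipy, OpenCV 4.12 (cv2) and the standard library are available. Lean on these libraries where they do the work, as an engineer would, in place of code of your own. Each camera call takes 0.05 s, during which the arm holds its last target. There are 200 camera calls.

## Task

On the sweets stall, take the magenta S-hook by its finger tab out of the wooden stand and lower its long upper tip through the hole in the magenta tag plate while you still hold it, so that the upper bend sits on the strip between the hole and the plate's front edge. Then let go and leave it hanging there at rest; leave the gold and green hooks standing in their slots.

Things in the scene. Friction and masses are not known exactly. Their poses are not given: they have to be found in the camera images.
- magenta_hook: Magenta S-hook, 8 mm bar, 100 g, upright in a slot of a wooden stand. Origin: underside level, straight below the finger tab; z up, x in its plane towards the upper tip. In mm: tab 24(x) x 10(y) x 40 high, z 118-158, pinch across y; upper bend under the tab, underside z 111; tip leg axis x +18, ends z 54; shank axis x -18; small lower bend reaches x -44, z 0-31. Hung free it leans 8 deg; in slot up to 4.
- magenta_hole (a point): Centre of the 28 x 28 mm through hole in the magenta tag plate, on its top face, 150 mm above the table. Plate: level tongue, 5 mm thick, 46 wide, fixed on a post and foot. z up; x from its free front edge (x -22; strip to the hole 8 wide) to the post (x +46, below the plate). Hook's x goes along this x: tip in hole, shank in front of the edge. Like gold and green brackets stand 110 mm beside it.
- gold_hook: Gold S-hook, same shape, size and frame as the magenta one; a bystander. The stand that holds all three is wooden, 72 x 230 mm, 55 high; its slots lie side by side 90 mm apart, in any colour order. Each hook's foot stands 15 mm above the table in a slot 40 mm deep with about 1 mm play each side, and lifts straight out.
- green_hook: Green S-hook, same shape, size and frame as the magenta one, in another slot of the same stand; a bystander.
Things that resemble listed ones, but are neither listed nor needed, are in the scene too. Of the things like the magenta_hook, leave any that is red; of the rest the larger one is meant.

How it is judged:
By the outcome, as a careful person would: the job done as asked, in the order asked, and still so for the second after the job is handed in, with the robot touching nothing.
It also fails if it takes over 43 s, if anything falls off the work surface, if the arm or the gripper's body presses on something with over 40 N, if the wrist force passes 120 N, or if a joint passes its speed limit or range.

## Working session

There is one attempt and no reset: what is moved stays moved. The work goes in short steps, Python scripts to look and compute and a tool call to move; the robot and the scene stay as the last step left them, time stands still between calls to the robot, and variables do not carry over. Pictures are saved under pics/ and viewed, about 8 in all and at most 12, crops included, and the job is handed in when it is done.

Besides the shell and the picture viewer there is one more tool, called after "Call:" as name(argument=value, ...) on one line, values as JSON. carry_out: Moves the arm, as the interface text tells. Its arguments: {"type":"object","properties":{"rows":{"type":"array"}},"required":["rows"]}

```bash
mkdir -p pics; ls; cat > h.py <<'E'
from cell import *
import numpy as np, cv2
from scipy.spatial.transform import Rotation as R
def rays(cal,px):
    K=np.array(cal["mtx"]);px=np.atleast_2d(px).astype(float)
    d=np.c_[(px[:,0]-K[0,2])/K[0,0],(px[:,1]-K[1,2])/K[1,1]]
    u=d.copy()
    for _ in range(20): u=d/(1+cal["k1"]*(u**2).sum(1,keepdims=True))
    Rm=R.from_rotvec(np.ravel(cal["rvec"])).as_matrix()
    return -Rm.T@np.ravel(cal["tvec"]), np.c_[u,np.ones(len(u))]@Rm
def onz(cal,px,z):
    o,d=rays(cal,px); return o+d*((z-o[2])/d[:,2])[:,None]
def proj(cal,P):
    K=np.array(cal["mtx"]);P=np.atleast_2d(P)
    c=P@R.from_rotvec(np.ravel(cal["rvec"])).as_matrix().T+np.ravel(cal["tvec"])
    u=c[:,:2]/c[:,2:]; u=u*(1+cal["k1"]*(u**2).sum(1,keepdims=True))
    return np.c_[u[:,0]*K[0,0]+K[0,2],u[:,1]*K[1,1]+K[1,2]]
def meet(cals,pxs):
    A=np.zeros((3,3));b=np.zeros(3)
    for c,p in zip(cals,pxs):
        o,d=rays(c,p);d=d[0]/np.linalg.norm(d[0]);M=np.eye(3)-np.outer(d,d);A+=M;b+=M@o
    return np.linalg.solve(A,b)
def save(img,name): cv2.imwrite("pics/"+name,cv2.cvtColor(img,cv2.COLOR_RGB2BGR))
E
python3 - <<'E'
from h import *
for c in ("scene","top"):
    im=camera(c); save(im,c+"0.png"); print(c)
    for l in ("magenta_hook","magenta_hole","gold_hook","green_hook"):
        print(l,[(np.round(d["bbox"]),round(d["confidence"],2)) for d in find_in(c,l)] if l!="magenta_hole" else "",[(np.round(d["at"],1),round(d["confidence"],2)) for d in place_of(c,l)])
    cal=calibration(c); print(rays(cal,[[320,200]]))
print(state())
E
```

```text
pics
scene
magenta_hook [(array([141., 315.,  48.,  35.]), 0.88), (array([194., 231.,  64.,  28.]), 0.81), (array([215., 250.,  15.,  45.]), 0.8)] [(array([174.7, 352.7]), 0.86), (array([227.6, 304.5]), 0.72), (array([208.2, 228.6]), 0.66)]
magenta_hole  [(array([492.8, 191.1]), 0.66)]
gold_hook [(array([308., 226.,  10.,  48.]), 0.9)] [(array([227.1, 306.8]), 0.64)]
green_hook [(array([263., 238.,  12.,  47.]), 0.56)] [(array([272.7, 295.2]), 0.52)]
(array([ 1.16072971, -0.34268619,  0.71705604]), array([[-0.75154142,  0.28182201, -0.59655277]]))
top
magenta_hook [(array([373., 227.,  41.,  43.]), 0.66), (array([447., 189.,   9.,  10.]), 0.47), (array([402., 164.,  14.,  23.]), 0.46)] [(array([402.2, 183.3]), 0.68), (array([402.3, 273.8]), 0.58), (array([438.4, 165.2]), 0.5)]
magenta_hole  [(array([182.8, 169.7]), 0.79)]
gold_hook [(array([339., 166.,   6.,  30.]), 0.49)] [(array([339.2, 184.7]), 0.56)]
green_hook [(array([376., 162.,   4.,  25.]), 0.42)] [(array([370.7, 183.1]), 0.6)]
(array([ 0.22375362, -0.06312221,  1.38844157]), array([[ 0.19234617, -0.00775222, -0.98133388]]))
{'time': 0.8, 'joint_pos': array([-1.22813528,  0.47695562,  0.0223864 ,  1.55543058, -0.01148505,
        1.10930921, -0.08309419]), 'joint_vel': array([-0.00099185, -0.00120146, -0.00077825, -0.00197615, -0.00174341,
       -0.00108659,  0.00158822]), 'joint_efforts': array([ 8.36793129e-05, -5.82640493e+01,  1.53283026e+00, -2.72915000e+01,
       -5.44788013e-02,  9.82501806e-03,  1.10239318e-05]), 'position': array([0.29405576, 0.60758272, 0.19638049]), 'tcp_rot': array([ 0.35350221,  1.54174301, -0.35346034]), 'ft_force': array([-0.25986244,  0.68936733, -0.33226709]), 'wrist_torque': array([-0.02479165,  0.04409391,  0.04381968]), 'width': 1.0015114479582845}
```

```bash
ls pics
```

```text
scene0.png
top0.png
```

View pics/scene0.png

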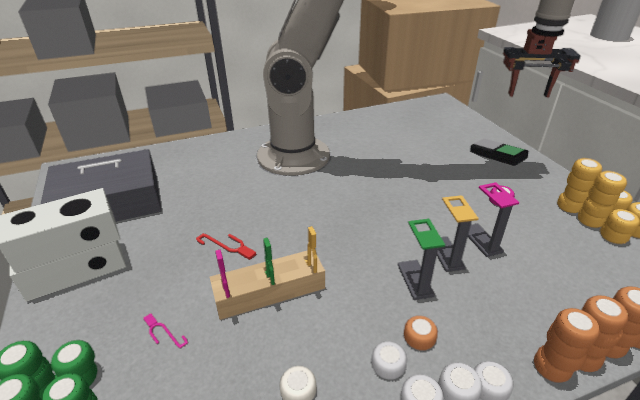

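View pics/top0.png

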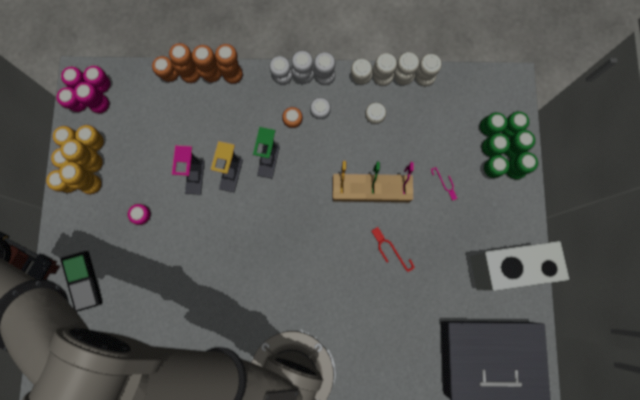

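Candidates: red hook lying at scene (227,245), which I leave. Small magenta hook lying at scene (165,331), top (445,183), which is the smaller look-alike. Magenta hook upright in the stand at scene (222,273), top (408,178), which is larger, so I choose that one. I'll check it in a close crop.

```bash
python3 - <<'E'
from h import *
s=cv2.imread("pics/scene0.png");t=cv2.imread("pics/top0.png")
rz=lambda a:cv2.resize(a,(400,300),interpolation=cv2.INTER_CUBIC)
cv2.imwrite("pics/c1.png",np.vstack([np.hstack([rz(s[215:320,195:335]),rz(s[160:280,420:580])]),np.hstack([rz(t[150:225,325:425]),rz(t[120:210,160:280])])]))
ct,cs=calibration("top"),calibration("scene")
print("tabs top z.158",onz(ct,[[343,164],[377,164],[409,166]],.158).round(3))
print("stand corners top z.055",onz(ct,[[333,178],[412,175],[413,198],[334,201]],.055).round(3))
print("plates z.15",onz(ct,[[183,170],[224,165],[264,149],[182,160],[224,156],[265,142]],.15).round(3))
print("scene plates z.15",onz(cs,[[492.8,191.1],[498,195]],.15).round(3), "scene tab",onz(cs,[[219,252],[267,240],[312,229]],.158).round(3))
print("hole meet",meet([ct,cs],[[182.8,169.7],[492.8,191.1]]).round(3),"hook origin meet",meet([ct,cs],[[402.2,183.3],[227.6,304.5]]).round(3))
E
```

```text
tabs top z.158 [[ 0.564 -0.133  0.158]
 [ 0.565 -0.225  0.158]
 [ 0.561 -0.311  0.158]]
stand corners top z.055 [[ 0.55  -0.111  0.055]
 [ 0.562 -0.34   0.055]
 [ 0.494 -0.341  0.055]
 [ 0.483 -0.114  0.055]]
plates z.15 [[0.544 0.296 0.15 ]
 [0.559 0.187 0.15 ]
 [0.606 0.081 0.15 ]
 [0.572 0.301 0.15 ]
 [0.584 0.188 0.15 ]
 [0.625 0.079 0.15 ]]
scene plates z.15 [[0.558 0.299 0.15 ]
 [0.575 0.3   0.15 ]] scene tab [[ 0.539 -0.312  0.158]
 [ 0.54  -0.22   0.158]
 [ 0.541 -0.128  0.158]]
hole meet [0.549 0.303 0.142] hook origin meet [ 0.546 -0.317  0.019]
```

View pics/c1.png

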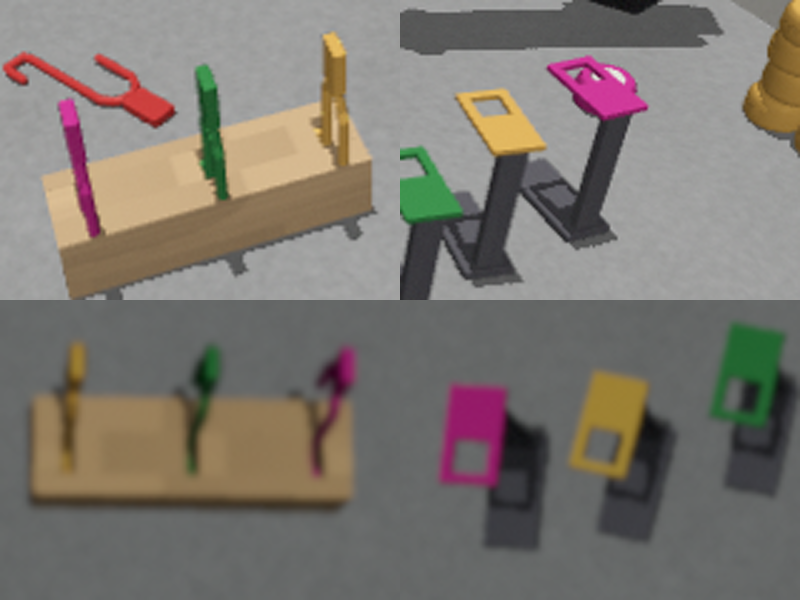

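The crop confirms that the upright magenta hook is at the right end of the stand, at top (408,178), with tab top at top (409,166). Its tip side faces +x. The magenta plate's hole is on the robot side, at top (183,170), and its post is on the far side.

```bash
python3 - <<'E'
from h import *
s=state(); Rm=R.from_rotvec(s["tcp_rot"]); print(Rm.as_matrix().round(3))
for sg in (1,-1):
  for yaw in (0,3,10):
    y=sg*np.array([-np.sin(np.radians(yaw)),np.cos(np.radians(yaw)),0]);x=np.array([0,0,-1.]);z=np.cross(x,y)
    D=R.from_matrix(np.c_[x,y,z])*Rm.inv(); print(sg,yaw,np.degrees(D.as_rotvec()).round(1))
c=calibration("wrist");o,d=rays(c,[[320,200]]);print(o-s["position"],d,Rm.inv().apply(o-s["position"]),Rm.inv().apply(d),c["mtx"])
E
```

```text
[[ 0.     0.436  0.9  ]
 [ 0.     0.9   -0.436]
 [-1.     0.    -0.   ]]
1 0 [-0.  -0.  25.8]
1 3 [-0.  -0.  28.8]
1 10 [-0.  -0.  35.8]
-1 0 [  -0.     0.  -154.2]
-1 3 [  -0.     0.  -151.2]
-1 10 [  -0.     0.  -144.2]
[-0.06919727  0.03271072  0.18934633] [[ 0.25934566 -0.11843079 -0.95851776]] [-0.18934562 -0.00069743 -0.07653779] [[0.95851524 0.00635784 0.28504463]] [[297.44697313   0.         318.29196377]
 [  0.         297.44697313 199.09066441]
 [  0.           0.           1.        ]]
```

Call:
carry_out(rows=[[[2, -3, 6, 0, 0, 5, 8.7], [5, -8, 10, 0, 0, 12, 8.7], [8, -14, 12.4, 0, 0, 20, 8.7], [11, -20, 12.4, 0, 0, 28.8, 8.7], [14, -26, 12.4, 0, 0, 28.8, 8.7], [16.6, -30.8, 12.4, 0, 0, 28.8, 8.7], [16.6, -30.8, 12.4, 0, 0, 28.8, 8.7], [16.6, -30.8, 12.4, 0, 0, 28.8, 8.7], [16.6, -30.8, 12.4, 0, 0, 28.8, 8.7]]])

```text
time: 1.92
position: [0.4592, 0.3013, 0.3204]
tcp_rot: [-0.042, 1.571, 0.043]
ft_force: [-0.4, 0.9, -0.3]
width: 0.991
```

```bash
python3 - <<'E'
from h import *
im=camera("wrist");c=calibration("wrist");save(im,"w1.png")
for d in place_of("wrist","magenta_hole"): print(d,onz(c,d["at"],.15).round(4))
print(state()["position"],np.array(c["rvec"]).ravel().tolist(),np.array(c["tvec"]).ravel().tolist())
import json;json.dump({k:np.array(v).tolist() for k,v in c.items()},open("w1.json","w"))
# magenta mask
hsv=cv2.cvtColor(im,cv2.COLOR_RGB2HSV);m=((hsv[...,0]>140)&(hsv[...,0]<172)&(hsv[...,1]>120)&(hsv[...,2]>60)).astype(np.uint8)
n,l,st,ce=cv2.connectedComponentsWithStats(m);print([ (st[i].tolist()) for i in range(1,n) if st[i,4]>80])
cs,h=cv2.findContours(m,cv2.RETR_CCOMP,cv2.CHAIN_APPROX_NONE)
for q in cs:
    if len(q)>40:
        b=cv2.boxPoints(cv2.minAreaRect(onz(c,q[:,0,:],.15)[:,:2].astype(np.float32)));print(len(q),b.round(4).tolist(),b.mean(0))
E
```

```text
{'at': [318.1, 248.4], 'confidence': 0.81} [[0.5558 0.3059 0.15  ]]
[0.45901322 0.30148799 0.32022071] [-2.013736234436932, -2.1284559802842873, -0.30681345682416944] [-0.27492212430613927, -0.5255202077194155, 0.3766043497531457]
[[392, 138, 39, 38, 731], [295, 229, 39, 59, 1584]]
172 [[0.5278000235557556, 0.27970001101493835], [0.612500011920929, 0.27570000290870667], [0.6147000193595886, 0.3212999999523163], [0.5299999713897705, 0.325300008058548]] [0.57126445 0.30050898]
73 [[0.5396000146865845, 0.2865999937057495], [0.566100001335144, 0.2858999967575073], [0.5669999718666077, 0.3165000081062317], [0.5404000282287598, 0.3172000050544739]] [0.55327845 0.30153137]
108 [[0.40230000019073486, 0.4325000047683716], [0.40799999237060547, 0.38609999418258667], [0.45350000262260437, 0.39169999957084656], [0.44780001044273376, 0.43799999356269836]] [0.4279057 0.4120804]
69 [[0.40799999237060547, 0.41359999775886536], [0.4311000108718872, 0.3944999873638153], [0.45010000467300415, 0.41749998927116394], [0.4271000027656555, 0.436599999666214]] [0.42906737 0.41554546]
```

View pics/w1.png

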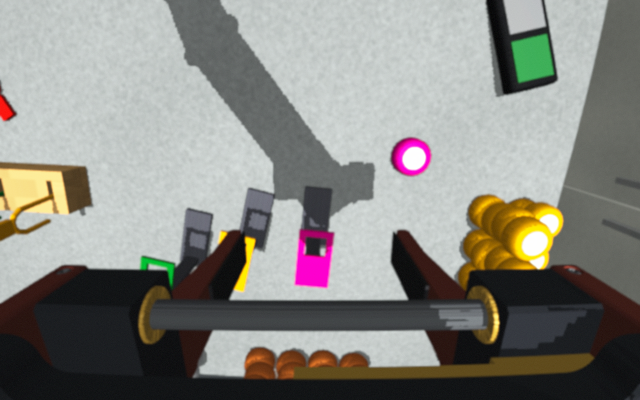

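The view shows the magenta plate at (314,258) with its hole at (316,243). That gives a hole at about (0.552, 0.302) with yaw about -2.7°. Next I go to the hook.

Call:
carry_out(rows=[[[0, -6, 0, 0, 0, 0, 8.7], [0, -12, 0, 0, 0, 0, 8.7], [0, -18, 0, 0, 0, 0, 8.7], [0, -24, 0, 0, 0, 0, 8.7], [0, -30, 0, 0, 0, 0, 8.7], [0, -36, 0, 0, 0, 0, 8.7], [0, -42, 0, 0, 0, 0, 8.7], [0, -48, 0, 0, 0, 0, 8.7], [0, -54, 0, 0, 0, 0, 8.7], [0, -61, 0, 0, 0, 0, 8.7], [0, -61, 0, 0, 0, 0, 8.7], [0, -61, 0, 0, 0, 0, 8.7]]])

```text
time: 3.52
position: [0.4608, -0.3095, 0.32]
tcp_rot: [-0.041, 1.571, 0.042]
ft_force: [-0.4, 0.1, -0.2]
width: 0.988
```

```bash
python3 - <<'E'
from h import *
im=camera("wrist");c=calibration("wrist")
print(state()["position"],state()["tcp_rot"])
for d in place_of("wrist","magenta_hook"): print(d,onz(c,d["at"],.015).round(4))
print(find_in("wrist","magenta_hook"))
hsv=cv2.cvtColor(im,cv2.COLOR_RGB2HSV);m=((hsv[...,0]>140)&(hsv[...,0]<172)&(hsv[...,1]>110)&(hsv[...,2]>50)).astype(np.uint8)
n,l,st,ce=cv2.connectedComponentsWithStats(m);print([ (st[i].tolist()) for i in range(1,n) if st[i,4]>40])
save(cv2.resize(im[150:310,220:420],(800,640)[:2],interpolation=cv2.INTER_CUBIC)[:600],"w2.png");save(im,"w2f.png")
import json;json.dump({k:np.array(v).tolist() for k,v in c.items()},open("w2.json","w"))
E
```

```text
[ 0.46099282 -0.30857068  0.3199816 ] [-0.04199158  1.57089227  0.04339722]
{'at': [312.0, 207.2], 'confidence': 0.94} [[ 0.5446 -0.3156  0.015 ]]
{'at': [317.2, 39.3], 'confidence': 0.82} [[ 0.2775 -0.3209  0.015 ]]
{'at': [244.0, 234.2], 'confidence': 0.71} [[ 0.6023 -0.4354  0.015 ]]
{'at': [414.1, 217.3], 'confidence': 0.22} [[ 0.5535 -0.1339  0.015 ]]
[{'bbox': [217.0, 177.9, 42.5, 56.0], 'confidence': 0.92}, {'bbox': [295.9, 50.4, 73.4, 86.9], 'confidence': 0.66}, {'bbox': [302.7, 192.7, 9.6, 72.4], 'confidence': 0.63}]
[[217, 177, 44, 56, 454], [305, 193, 10, 72, 367]]
```

View pics/w2.png

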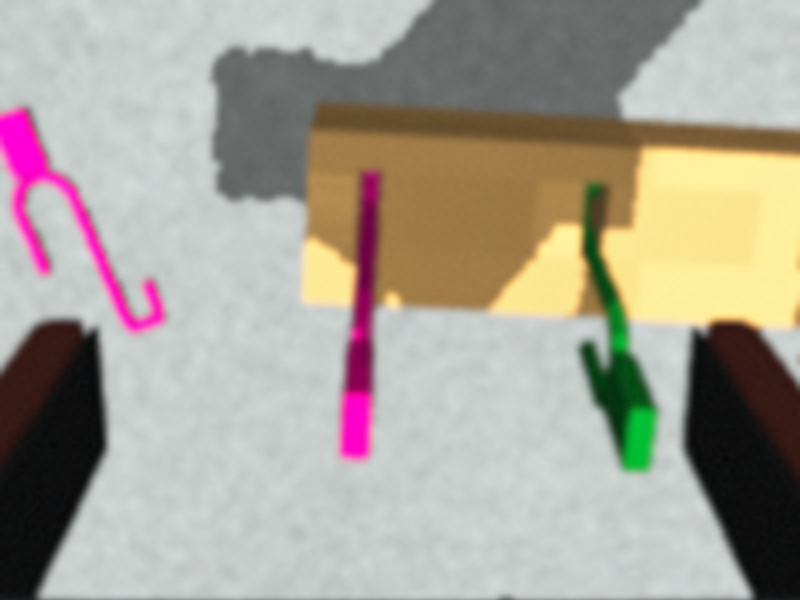

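The crop shows the tab's top face at about (309,256) in full-picture pixels, edge-on. The foot stands 15 mm up, so the tab top is at z = 0.173.

```bash
python3 - <<'E'
from h import *
import json
c=json.load(open("w2.json"))
cr=np.array([[356,392],[356,458],[343,425],[370,425],[356,425]])/4.+[220,150]
print(onz(c,cr,.173).round(4))
print("slot foot end",onz(c,np.array([[370,172],[361,330]])/4.+[220,150],.055).round(4))
im=cv2.imread("pics/w2f.png");hsv=cv2.cvtColor(im,cv2.COLOR_BGR2HSV)
m=(hsv[...,0]>140)&(hsv[...,0]<172)&(hsv[...,1]>110)&(hsv[...,2]>200)
ys,xs=np.nonzero(m[240:270,295:325]);print(xs.min()+295,xs.max()+295,ys.min()+240,ys.max()+240)
P=onz(c,np.c_[xs+295,ys+240],.173)
for k in range(ys.min(),ys.max()+1): print(k+240,P[ys==k][:,:2].mean(0).round(4),(ys==k).sum())
# scene cross-check
cs=calibration("scene"); print("scene tab top",onz(cs,[[219,252]],.173).round(3)); ct=calibration("top");print(onz(ct,[[409,163]],.173).round(3))
E
```

```text
[[ 0.5466 -0.3161  0.173 ]
 [ 0.5695 -0.3151  0.173 ]
 [ 0.5582 -0.3197  0.173 ]
 [ 0.5577 -0.3113  0.173 ]
 [ 0.558  -0.3156  0.173 ]]
slot foot end [[ 0.508  -0.3158  0.055 ]
 [ 0.5755 -0.3162  0.055 ]]
305 312 248 264
248 [ 0.5467 -0.3168] 6
249 [ 0.548  -0.3161] 7
250 [ 0.5494 -0.3166] 8
251 [ 0.5508 -0.3166] 8
252 [ 0.5522 -0.3165] 8
253 [ 0.5535 -0.3165] 8
254 [ 0.5549 -0.3164] 8
255 [ 0.5563 -0.3163] 8
256 [ 0.5577 -0.3163] 8
257 [ 0.5591 -0.3162] 8
258 [ 0.5604 -0.3161] 8
259 [ 0.5618 -0.3161] 8
260 [ 0.5632 -0.316 ] 8
261 [ 0.5646 -0.316 ] 8
262 [ 0.5661 -0.3165] 7
263 [ 0.5675 -0.3165] 7
264 [ 0.5689 -0.3164] 5
scene tab top [[ 0.556 -0.313  0.173]]
[[ 0.565 -0.308  0.173]]
```

Call:
carry_out(rows=[[[5, -0.7, 0, 0, 0, 0, 6], [9.6, -0.7, 0, 0, 0, 0, 5], [9.6, -0.7, -4, 0, 0, 0, 5], [9.6, -0.7, -8, 0, 0, 0, 5], [9.6, -0.7, -12, 0, 0, 0, 5], [9.6, -0.7, -12, 0, 0, 0, 5], [9.6, -0.7, -12, 0, 0, 0, 5]]])

```text
time: 4.55
position: [0.5572, -0.317, 0.2021]
tcp_rot: [-0.042, 1.568, 0.041]
ft_force: [0.3, -0.2, 1.1]
width: 0.568
```

```bash
python3 - <<'E'
from h import *
im=camera("wrist");c=calibration("wrist");s=state()
print(s["position"],s["width"],s["ft_force"]); save(im,"w3.png")
hsv=cv2.cvtColor(im,cv2.COLOR_RGB2HSV);m=((hsv[...,0]>140)&(hsv[...,0]<172)&(hsv[...,1]>110)&(hsv[...,2]>50)).astype(np.uint8)
n,l,st,ce=cv2.connectedComponentsWithStats(m);print([ (st[i].tolist()) for i in range(1,n) if st[i,4]>40])
m2=(m>0)&(hsv[...,2]>200);
for r in range(200,330,6):
    x=np.nonzero(m[r,280:360])[0]
    if len(x): print(r,x.min()+280,x.max()+280,np.nonzero(m2[r,280:360])[0].size,onz(c,[[x.mean()+280,r]],.173)[0].round(4))
E
```

```text
[ 0.55742192 -0.31749534  0.20257912] 0.5717651196282144 [ 0.92932574 -0.12107504  0.49684155]
[[190, 122, 61, 79, 847], [312, 137, 14, 93, 824]]
200 314 325 0 [ 0.5456 -0.3181  0.173 ]
206 313 325 0 [ 0.5505 -0.3183  0.173 ]
212 313 325 0 [ 0.5554 -0.318   0.173 ]
218 313 324 0 [ 0.5603 -0.3181  0.173 ]
224 312 324 0 [ 0.5654 -0.3182  0.173 ]
```

View pics/w3.png

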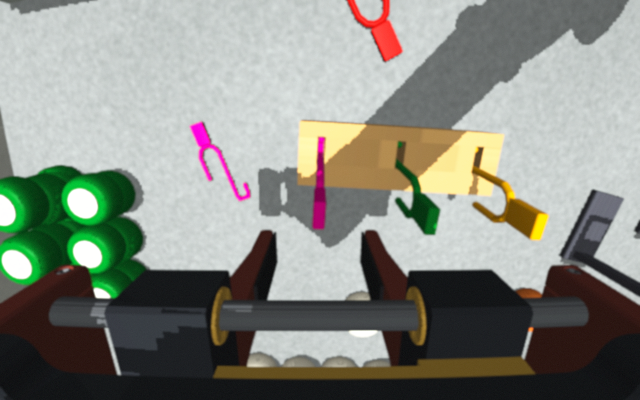

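The tab at (318,215) lies centrally between the fingers, so I descend and grip.

Call:
carry_out(rows=[[[0, 0, -3, 0, 0, 0, 5], [0, 0, -5.5, 0, 0, 0, 5], [0, 0, -6.4, 0, 0, 0, 5], [0, 0, -6.4, 0, 0, 0, 4], [0, 0, -6.4, 0, 0, 0, 2], [0, 0, -6.4, 0, 0, 0, 0], [0, 0, -6.4, 0, 0, 0, 0], [0, 0, -6.4, 0, 0, 0, 0], [0, 0, -6.4, 0, 0, 0, 0], [0, 0, -6.4, 0, 0, 0, 0]]])

```text
time: 5.85
position: [0.5564, -0.3174, 0.1366]
tcp_rot: [-0.041, 1.57, 0.041]
ft_force: [0.4, 0.0, 2.3]
width: 0.109
```

Call:
carry_out(rows=[[[0, 0, 1.5, 0, 0, 0, 0], [0, 0, 3, 0, 0, 0, 0], [0, 0, 4.5, 0, 0, 0, 0], [0, 0, 6, 0, 0, 0, 0], [0, 0, 9, 0, 0, 0, 0], [0, 0, 14, 0, 0, 0, 0], [0, 0, 20, 0, 0, 0, 0], [0, 0, 20, 0, 0, 0, 0], [0, 0, 20, 0, 0, 0, 0]]])

```text
time: 6.98
position: [0.5557, -0.3172, 0.3362]
tcp_rot: [-0.04, 1.571, 0.041]
ft_force: [0.1, 0.7, -1.3]
width: 0.111
```

```bash
python3 - <<'E'
from h import *
s=state();print(s["position"],s["width"],s["ft_force"],s["joint_pos"])
im=camera("scene");print(find_in("scene","magenta_hook"))
save(cv2.resize(im[100:330,140:440],(780,598),interpolation=cv2.INTER_CUBIC),"s2.png")
E
```

```text
[ 0.55573838 -0.31724844  0.33623147] 0.11135645729408082 [ 0.12683401  0.73037174 -1.26684399] [-0.0300432   0.36791943  0.63082466  1.48972878 -0.21911002  1.35552923
  2.23834708]
[{'bbox': [194.8, 231.7, 61.8, 30.2], 'confidence': 0.96}, {'bbox': [142.7, 314.5, 44.3, 35.7], 'confidence': 0.76}, {'bbox': [193.2, 157.1, 20.8, 65.0], 'confidence': 0.59}]
```

View pics/s2.png

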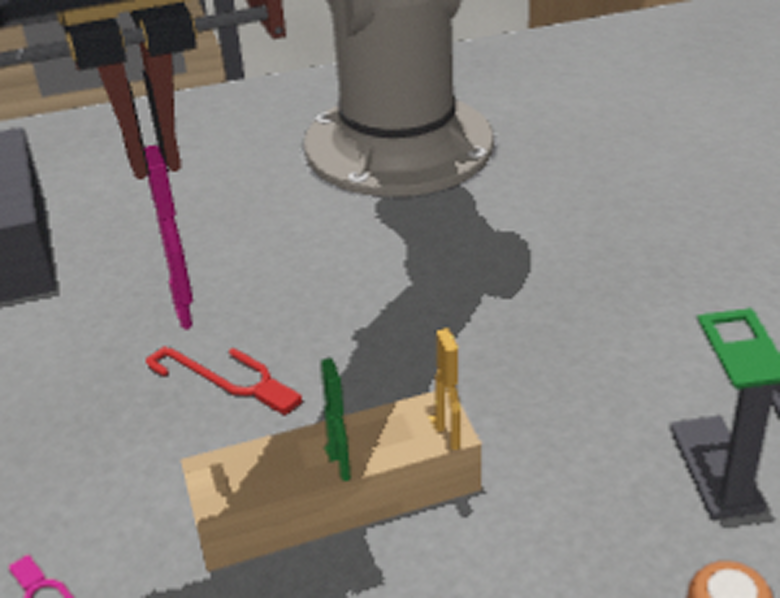

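The stand's right slot is empty. The hook hangs straight in the gripper, and the gold and green hooks still stand. I carry it to above the plate.

Call:
carry_out(rows=[[[0, 5, 0, 0, 0, 0, 0], [0, 11, 0, 0, 0, 0, 0], [0, 17, 0, 0, 0, 0, 0], [0, 23, 0, 0, 0, 0, 0], [-1, 29, 0, 0, 0, 0, 0], [-2.3, 35, 0, 0, 0, -2, 0], [-2.3, 41, 0, 0, 0, -4, 0], [-2.3, 47, 0, 0, 0, -5.7, 0], [-2.3, 53, 0, 0, 0, -5.7, 0], [-2.3, 58, 0, 0, 0, -5.7, 0], [-2.3, 62, 0, 0, 0, -5.7, 0], [-2.3, 62, 0, 0, 0, -5.7, 0]]])

```text
time: 8.57
position: [0.5309, 0.3066, 0.3338]
tcp_rot: [0.031, 1.574, -0.034]
ft_force: [-0.3, -0.2, -1.0]
width: 0.113
```

Call:
carry_out(rows=[[[0, 0, -3, 0, 0, 0, 0], [0, 0, -6, 0, 0, 0, 0], [0, 0, -8.5, 0, 0, 0, 0], [0, 0, -8.5, 0, 0, 0, 0], [0, 0, -8.5, 0, 0, 0, 0]]])

```text
time: 9.2
position: [0.5336, 0.302, 0.252]
tcp_rot: [0.038, 1.57, -0.038]
ft_force: [-0.4, 0.3, -0.9]
width: 0.109
```

```bash
cat > look.py <<'E'
from h import *
import sys
n=sys.argv[1]
s=state();print(s["position"],s["tcp_rot"],s["width"],s["ft_force"])
T=camera("top");S=camera("scene");W=camera("wrist");ct,cs,cw=[calibration(k) for k in("top","scene","wrist")]
Rm=R.from_rotvec(s["tcp_rot"]).as_matrix()
ax=Rm[:,2]; ax=ax if ax[0]>0 else -ax
o=s["position"]-[0,0,.1216]
P=[o+ax*x/1000+np.array([0,0,z/1000]) for x,z in((0,158),(18,111),(18,54),(-18,111),(-18,20),(-44,25))]
H=np.array([.552,.302,.15]);hx=np.array([np.cos(.047),-np.sin(.047),0]);hy=np.array([-hx[1],hx[0],0])
C=[H+hx*a/1000+hy*b/1000 for a,b in((-22,-23),(-22,23),(62,23),(62,-23))];C2=[H+hx*a/1000+hy*b/1000 for a,b in((-14,-14),(-14,14),(14,14),(14,-14))]
print("hook axis",ax.round(3)); out=[]
for im,c,k in((S,cs,6),(W,cw,4)):
    im=cv2.resize(im,None,fx=k,fy=k,interpolation=cv2.INTER_CUBIC)
    f=lambda q:np.round((proj(c,q)+.5)*k).astype(int)
    for q in f(P): cv2.circle(im,tuple(map(int,q)),5,(0,255,255),1)
    cv2.polylines(im,[f(C),f(C2)],True,(0,0,255),1)
    m=f([H+[0,0,.03]])[0]-[200,300]; m=np.clip(m,0,[im.shape[1]-400,im.shape[0]-600])
    out.append(im[m[1]:m[1]+600,m[0]:m[0]+400])
save(np.hstack(out),n)
E
python3 look.py a1.png
```

```text
[0.53358475 0.30197483 0.25204231] [ 0.03818318  1.56990902 -0.0381314 ] 0.10946492259108574 [-0.43967749  0.27260759 -0.88811985]
hook axis [ 0.999 -0.049  0.001]
```

View pics/a1.png

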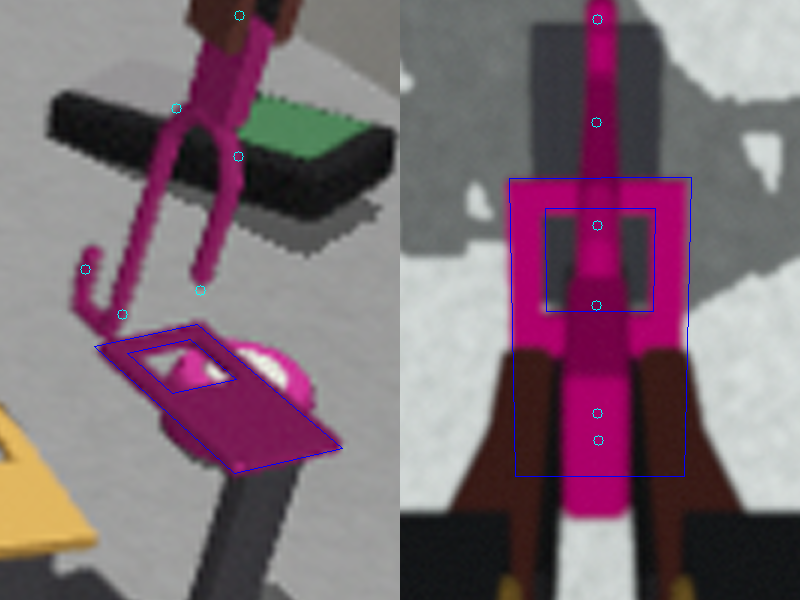

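The hook's tip at scene crop (203,280) stands over the hole outline, and the plate matches my estimate. The hook is centred sideways. I lower it partway, so the tip enters the hole, and check.

Call:
carry_out(rows=[[[0, 0, -1.5, 0, 0, 0, 0], [0, 0, -3, 0, 0, 0, 0], [0, 0, -4, 0, 0, 0, 0], [0, 0, -5, 0, 0, 0, 0], [0, 0, -5, 0, 0, 0, 0], [0, 0, -5, 0, 0, 0, 0]]])

```text
time: 10.1
position: [0.5334, 0.3027, 0.2017]
tcp_rot: [0.038, 1.57, -0.037]
ft_force: [0.7, -0.3, -1.3]
width: 0.111
```

```bash
python3 look.py a2.png
```

```text
[0.53338616 0.3026993  0.20166399] [ 0.03772364  1.56996588 -0.03723902] 0.11128318395186479 [ 0.72947701 -0.26098491 -1.26240839]
hook axis [ 0.999 -0.048  0.   ]
```

View pics/a2.png

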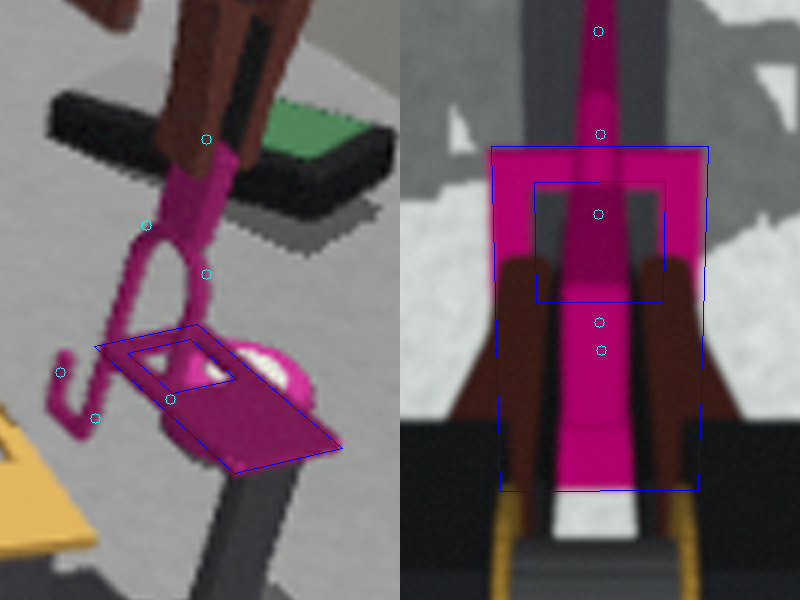

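The tip leg passes through the hole centre at scene crop (182,368), and the force is flat. I lower further.

Call:
carry_out(rows=[[[0, 0, -1.2, 0, 0, 0, 0], [0, 0, -2.4, 0, 0, 0, 0], [0, 0, -3.2, 0, 0, 0, 0], [0, 0, -3.6, 0, 0, 0, 0], [0, 0, -3.6, 0, 0, 0, 0], [0, 0, -3.6, 0, 0, 0, 0]]])

```text
time: 11.0
position: [0.5333, 0.3027, 0.1657]
tcp_rot: [0.038, 1.57, -0.037]
ft_force: [0.2, -0.3, -1.2]
width: 0.113
```

Call:
carry_out(rows=[[[0, 0, -0.2, 0, 0, 0, 0], [0, 0, -0.3, 0, 0, 0, 0], [0, 0, -0.3, 0, 0, 0, 0], [0, 0, -0.3, 0, 0, 0, 0]]])

```text
time: 11.5
position: [0.5337, 0.3028, 0.1628]
tcp_rot: [0.038, 1.569, -0.037]
ft_force: [1.4, 0.1, 2.3]
width: 0.109
```

```bash
python3 look.py a3.png
```

```text
[0.53366645 0.30276982 0.16278551] [ 0.03794329  1.56933594 -0.03699576] 0.10887221500682526 [1.37132898 0.14444821 2.33166581]
hook axis [ 0.999 -0.048  0.001]
```

View pics/a3.png

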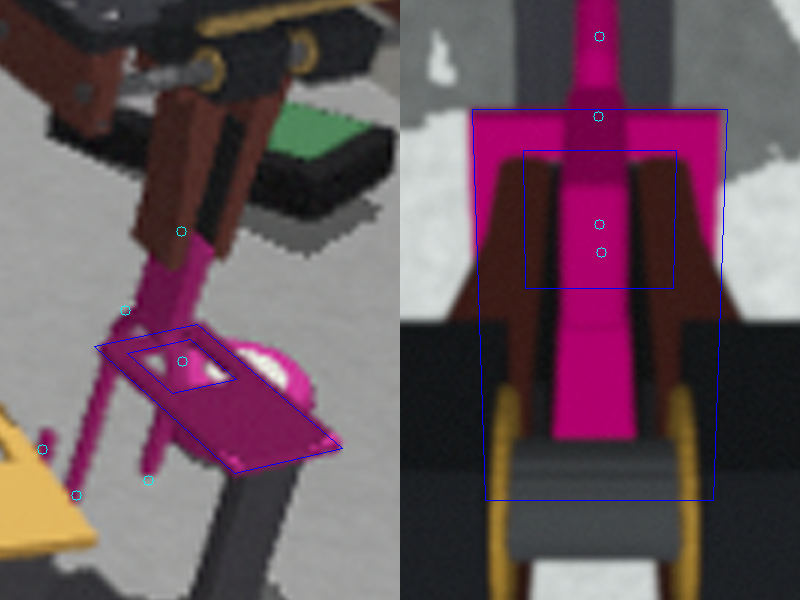

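Contact is felt: Fz went from -1.2 to +2.3 N. The bend lies on the strip, and the leg stands below the plate at (150,470). I release, then rise.

Call:
carry_out(rows=[[[0, 0, 0, 0, 0, 0, 1.2], [0, 0, 0, 0, 0, 0, 1.6], [0, 0, 0, 0, 0, 0, 2.5], [0, 0, 0, 0, 0, 0, 4], [0, 0, 0, 0, 0, 0, 5], [0, 0, 0, 0, 0, 0, 5], [0, 0, 0, 0, 0, 0, 5], [0, 0, 0, 0, 0, 0, 5]]])

```text
time: 12.65
position: [0.5331, 0.3026, 0.1624]
tcp_rot: [0.037, 1.57, -0.037]
ft_force: [1.1, 0.4, 0.1]
width: 0.571
```

Call:
carry_out(rows=[[[0, 0, 1, 0, 0, 0, 5], [0, 0, 3, 0, 0, 0, 5], [0, 0, 6, 0, 0, 0, 5], [0, 0, 10, 0, 0, 0, 5], [0, 0, 15, 0, 0, 0, 5], [0, 0, 15, 0, 0, 0, 5], [0, 0, 15, 0, 0, 0, 5], [0, 0, 15, 0, 0, 0, 5], [0, 0, 15, 0, 0, 0, 5], [0, 0, 15, 0, 0, 0, 5]]])

```text
time: 13.9
position: [0.5329, 0.3024, 0.3117]
tcp_rot: [0.037, 1.571, -0.038]
ft_force: [-0.6, 0.3, 0.7]
width: 0.567
```

```bash
python3 - <<'E'
from h import *
s=state();print(s["position"],s["width"],s["ft_force"])
import time
a=camera("scene").astype(int);b=camera("scene");print("motion px",(abs(a-b).max(2)[150:300,440:560]>25).sum())
save(np.hstack([cv2.resize(b[160:280,440:540],(480,576),interpolation=cv2.INTER_CUBIC),cv2.resize(b[205:325,195:335][:, :70*2],(320,576))]),"f1.png")
E
```

```text
[0.5328833  0.30244618 0.31173691] 0.5669539475352402 [-0.64676134  0.27171237  0.74276321]
motion px 113
```

View pics/f1.png

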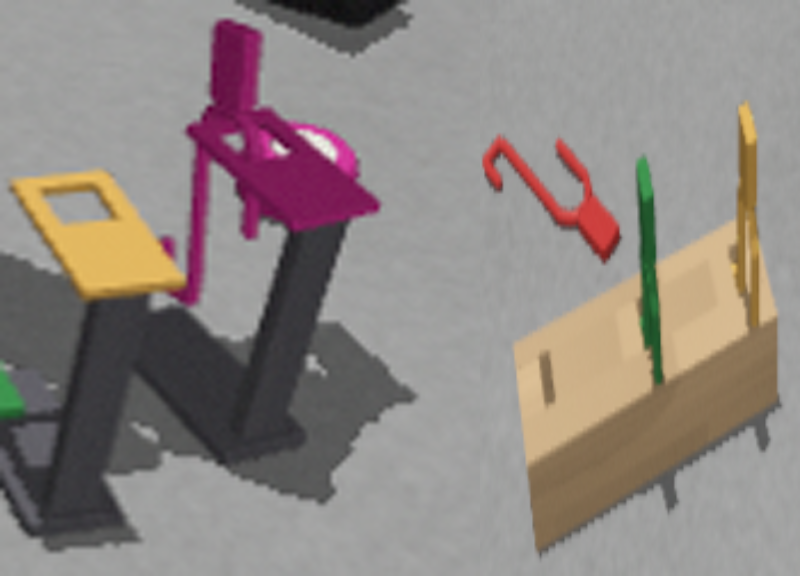

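The hook hangs on the magenta strip. The tab is at crop (237,65), and the leg under the hole is at (250,215). The other hooks still stand. Some pixels changed between pictures, so I wait for any swing to die down.

Call:
carry_out(rows=[[[0, 0, 2, 0, 0, 0, 5], [0, 0, 2, 0, 0, 0, 5], [0, 0, 2, 0, 0, 0, 5], [0, 0, 2, 0, 0, 0, 5], [0, 0, 2, 0, 0, 0, 5], [0, 0, 2, 0, 0, 0, 5], [0, 0, 2, 0, 0, 0, 5], [0, 0, 2, 0, 0, 0, 5], [0, 0, 2, 0, 0, 0, 5], [0, 0, 2, 0, 0, 0, 5], [0, 0, 2, 0, 0, 0, 5], [0, 0, 2, 0, 0, 0, 5]]])

```text
time: 15.5
position: [0.5331, 0.3026, 0.3324]
tcp_rot: [0.037, 1.57, -0.037]
ft_force: [0.7, -0.2, 0.0]
width: 0.565
```

Call:
carry_out(rows=[[[0, 0, 0, 0, 0, 0, 5], [0, 0, 0, 0, 0, 0, 5], [0, 0, 0, 0, 0, 0, 5], [0, 0, 0, 0, 0, 0, 5], [0, 0, 0, 0, 0, 0, 5], [0, 0, 0, 0, 0, 0, 5], [0, 0, 0, 0, 0, 0, 5], [0, 0, 0, 0, 0, 0, 5], [0, 0, 0, 0, 0, 0, 5], [0, 0, 0, 0, 0, 0, 5], [0, 0, 0, 0, 0, 0, 5], [0, 0, 0, 0, 0, 0, 5]]])

```text
time: 17.0
position: [0.5331, 0.3026, 0.3324]
tcp_rot: [0.037, 1.57, -0.037]
ft_force: [-0.5, -0.4, -0.6]
width: 0.57
```

```bash
python3 - <<'E'
from h import *
f=[camera("scene").astype(int) for _ in range(8)];
for k in range(1,8): print((abs(f[k]-f[0]).max(2)[160:240,470:530]>25).sum(),end=" ")
hs=lambda a:cv2.cvtColor(a.astype(np.uint8),cv2.COLOR_RGB2HSV)
for a in f:
    h=hs(a);m=(h[...,0]>140)&(h[...,0]<172)&(h[...,1]>110);ys,xs=np.nonzero(m[150:184,470:530]);print(round(xs.mean()+470,2),round(ys.mean()+150,2),len(xs))
save(cv2.resize(f[-1][150:240,450:550].astype(np.uint8),(660,594),interpolation=cv2.INTER_CUBIC),"f2.png")
print(state()["time"])
E
```

```text
0 0 0 0 0 0 0 488.65 174.39 187
488.68 174.34 188
488.65 174.39 187
488.68 174.34 188
488.68 174.34 188
488.68 174.34 188
488.68 174.34 188
488.68 174.34 188
17.4
```

View pics/f2.png

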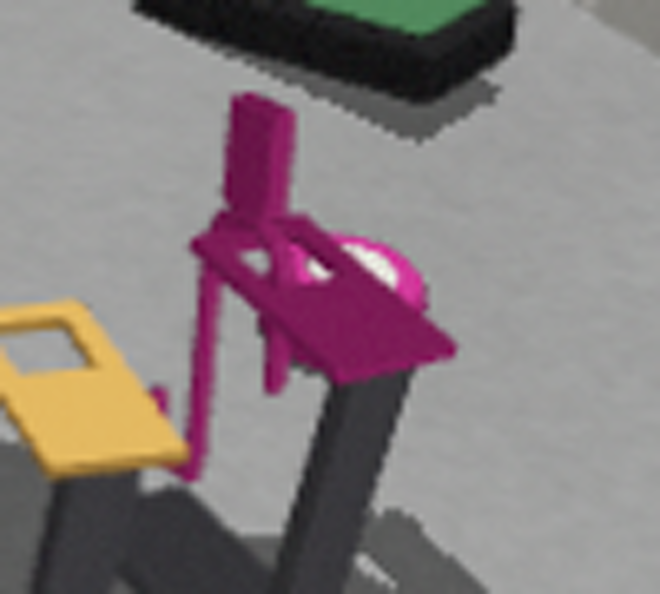

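The hook is at rest, with no changed pixels over 0.4 s. The tip leg is through the hole at (275,350), and the shank is in front of the edge at (205,360).

```bash
python3 -c "
from cell import *
print(finish_job(), state()['time'])"
```

```text
the job is handed in; nothing more can be done
the job is handed in; nothing more can be done
```

I took the larger, upright magenta hook out of the stand by its tab and lowered its tip through the magenta plate's hole while still holding it. When the bend touched the strip, the vertical force went from -1.2 to +2.3 N. I then let go, rose about 17 cm clear, and handed the job in with the robot's clock at about 17.4 s of the 43 s allowed.

- **Hook at rest:** the tip leg is through the hole, the shank is in front of the edge, and nothing moved across 8 pictures. A first check right after release had shown 113 changed pixels, from swing or the hook's settling lean, so I waited before checking again.
- **Other hooks:** the gold and green hooks were still standing in their slots after the release. I did not touch the red hook or the small magenta one.
- **Disagreement:** the network's hole position was about 5 mm off my outline fit. I used the fit, and the camera pictures bore it out.

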